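Clamp a copper bar under a screw-down stop collar

TASK

Lay the copper bar on the base of the clamp stand and slide it along between the guide cheeks, under the raised foot, until its end rests against the end stop. Then spin the knurled collar down its threaded rod (clockwise from above) until the foot nips the bar at about 10 N: it must really press, but never with more than 25 N. Let go of everything and leave the other things on the bench where they are.

Things in the scene. Friction and masses are not known exactly. Their poses are not given: they have to be found in the camera images.
- bar_center (a point): centre of the loose copper bar, a plain flat copper-coloured blank 160 x 35 x 9 mm, 0.3 to 0.5 kg, lying flat on the bench (centre 4.5 mm up). x is along the bar, y across it, z up. Either end may go in first.
- copper_bar: the same bar; origin at the centre of its underside. When it is seated its top is 19 mm above the bench, and the raised foot starts 5 to 12 mm above that. The foot is backed by a very stiff spring: about 30 N for each millimetre pressed in.
- clamp_stand: the stand, screwed to the bench. Origin: on the threaded rod's axis at bench height; x points from the rod outwards along the base, z up. Grey base 190 x 80 x 10 mm, from 40 mm behind the rod to 150 mm in front, its top 10 mm above the bench. Rod 13 mm diameter, its top 89.5 mm above the bench. The bar goes in from the +x end, moving toward -x.
- seat (a point): where the bar's centre belongs when home: on the stand, 94 mm from the rod along the stand's x, 14.5 mm above the bench; axes as the stand's. Measured from the rod along x: end stop face at 14 mm (9 mm high), two steel cheeks 38 mm apart and 8 mm high above the base from 14 to 56 mm, their flared mouth out to 74 mm.
- clamp_arm: dark steel arm, 84 x 22 x 12 mm, that slides along the rod without turning, from 34 mm behind the rod to 50 mm in front. Origin: on the rod's axis, 8 mm below the arm's underside; axes as the stand's. A round rubber foot (18 mm diameter) hangs under it 38 mm in front of the rod; the foot's underside is level with the origin or up to 2.5 mm lower, set differently each time and not measured.
- collar_center (a point): centre of the knurled steel collar, 35 mm diameter, 18 mm high, on the rod right above the arm, 31 mm above the arm's origin. Clockwise from above lowers collar, arm and foot, 24 mm a turn (3.82 mm a rad). It stays where left. Free turning takes about 0.12 N m; each newton of nip adds 0.0038 N m. From first touch, 0.09 rad more gives about 10 N, 0.2 rad over 20 N.
- solder_spool: bystander: reel of solder wire standing on its flange, 54 mm diameter, 43 mm high; origin under its centre
- loupe: bystander: black eye loupe, 35 mm diameter, 32 mm high; origin under its centre
- driver: bystander: screwdriver with dark grip lying on the bench, 31 x 186 x 30 mm, long along its y; origin under its centre
- amber_tape: bystander: flat amber tape roll, 96 mm diameter, 15 mm high; origin under its centre
- cutters: bystander: flush cutters lying flat, 62 x 125 x 12 mm; origin under their centre
Things that resemble listed ones, but are neither listed nor needed, are in the scene too. Of the things like the copper_bar, leave any that is black; of the rest the larger one is meant. There is more than one size of the clamp_stand; the job needs the larger.

How it is judged:
By the outcome, as a careful person would: the job done as asked, in the order asked, and still so for the second after the job is handed in, with the robot touching nothing.
It also fails if it takes over 72 s, if anything falls off the work surface, if the arm or the gripper's body presses on something with over 40 N, if the wrist force passes 120 N, or if a joint passes its speed limit or range.

ROBOT

A 6-joint arm with a two-finger parallel gripper is mounted at the origin on a cart in front of the work surface, level with it; the furniture and walls round the work are solid. World frame = base frame: x ahead of the robot, y to its left, z up, the work surface at z = 0. Lengths are in m, angles in rad, forces in N, time in s.
With the tool pointing down it reaches from about 0.35 to 0.85 m from the base axis. Payload 8.1 kg.
Tool frame: the origin (TCP) lies on the mounting face of the last link; the fingertips stand 186 mm ahead of it and the grasp point (between the pads) lies 167 mm ahead of it (ctrl.finger_overhang is the distance from the TCP to the fingertips, in m); z points along the fingers, y is the direction in which the jaws open and shut (so a half turn about z gives the same grasp; the last joint's range is limited). The gripper opens to 93 mm and grips with 3 to 60 N. Pads are 15 mm wide; open, the fingers measure 128 mm over their backs; the gripper's body (75 mm by 188 mm) begins 65 mm behind the grasp point.
Start: joints at [-1.226, 0.13, 1.488, -0, 1.523, -0.085], TCP at [0.25, -0.545, 0.405] pointing down, gripper open.
Joint ranges: [-2.96, 2.96], [-0.89, 2.26], [0.02, 2.5], [-1.34, 4.48], [0, 2.73], [-2.66, 2.66]. Speed limits (rad/s): [2.39, 2.39, 2.79, 3.14, 3.14, 3.14].

INTERFACE

Orientations are given as a unit quaternion [w, x, y, z].
In Python, from workcell import ctrl gives the robot as it stands.
- The arm moves only by the tool apply_moves, never from a script. Its argument "targets" is one flat list of numbers, 7 for each row, row after row: the shift along the tool's x, y, z in m, then the turn, a rotation vector about the tool's x, y, z in rad, then the finger opening in m, from 0 to 0.093. A call has 1 to 8 rows; each row is the pose to reach, as a shift and turn from the pose commanded when the call began, along the tool's axes at that moment; what a row does not reach only later rows make up. A row lasts 1/10 s, in which the tool goes at most 50 mm and 8.59 degrees, less where a joint would pass 70% of its speed; a pose out of reach is approached as far as the arm can. A call with a gripper value outside its range is refused whole. The fingers move at their own pace and stop on an object; "grip_force" is the grip in N (left out, the last holds). Time passes only in rows, so rows that repeat a pose let the fingers close. It gives the time, the measured TCP pose, the force and the opening at its end, in the units of the state.
- ctrl.read_state(): the state, without advancing time (a new reading comes with each control period).
- ctrl.camera(name): name is "side" or "top"; returns the picture (400x640x3 uint8, red, green, blue); there is no depth.
- ctrl.get_calibration(name): a dict with "intrinsics" (3x3 intrinsics, pixels), "rvec" (rotation vector, rad) and "tvec" (3), from world to camera coordinates, as OpenCV has them. Camera axes: x right, y down, z forward; pixel columns grow to the right and rows downward; lengths in m; the calibration is good to about 2 mm. A picture is of the moment at which its call begins. get_calibration takes no time and is no camera call.
- ctrl.close_job(): hands the job in, once; it reports no verdict.
Trained networks look in the newest picture that a camera, given by its name, has taken for a name from the list of things; names that differ only in an ending like _2 or _b are one class to them, and where a whole thing is asked for, a point or a joint stands for the part that bears it (a point fixed in the world has none). Each returns a list of dicts, best first, with "score" (0 to 1); they miss things now and then, are a little off and sometimes report something else, mostly with a low value. They report only what shows in the picture. A call takes as long as a camera call. They do not tell look-alikes from the thing itself.
- ctrl.masks_of(camera, query): "pixels" (400x640 bool, what is visible of it) and "uv" ([column, row] in pixels, amid what is visible of it).
The state is a dict: "clock": time; "q": joint angles; "joint_vel": joint speeds; "effort": joint torques, N m; "tcp_pos": TCP position; "eef_rot": TCP orientation; "force": force on the tool from outside, world axes, zero at the start; "torque": the same for the moment, N m; "gripper_width": opening from 0.0 (shut) to 1.0 (fully open).
Only numpy, scipy, OpenCV 4.12 (cv2) and the standard library are available. Lean on these libraries where they do the work, as an engineer would, in place of code of your own. Each camera call takes 0.05 s, during which the arm holds its last target. There are 200 camera calls.

## Working session

There is one attempt and no reset: what is moved stays moved. The work goes in short steps, Python scripts to look and compute and a tool call to move; the robot and the scene stay as the last step left them, time stands still between calls to the robot, and variables do not carry over. Pictures are saved under pics/ and viewed, about 8 in all and at most 12, crops included, and the job is handed in when it is done.

Besides the shell and the picture viewer there is one more tool, called after "Request:" as name(argument=value, ...), one argument or row to a line, values as JSON. apply_moves: Moves the arm, as the interface text tells. Its arguments: {"type":"object","properties":{"targets":{"type":"array","items":{"type":"number"}},"grip_force":{"type":"number"}},"required":["targets"]}

```bash
mkdir -p pics; ls; cat > h.py <<'E'
import numpy as np, cv2
from workcell import ctrl
def cal(n):
    c=ctrl.get_calibration(n); K=np.array(c["intrinsics"],float); R=cv2.Rodrigues(np.array(c["rvec"],float))[0]; return K,R,np.array(c["tvec"],float).ravel()
def w2p(n,P):
    K,R,t=cal(n); p=(np.atleast_2d(P)@R.T+t)@K.T; return p[:,:2]/p[:,2:]
def p2w(n,uv,z):
    K,R,t=cal(n); uv=np.atleast_2d(uv).astype(float); d=np.c_[uv,np.ones(len(uv))]@np.linalg.inv(K).T@R; o=-R.T@t
    return o+d*((z-o[2])/d[:,2])[:,None]
def snap(n,f,crop=None,k=1):
    im=ctrl.camera(n)[:,:,::-1]
    if crop: x0,y0,x1,y1=crop; im=im[y0:y1,x0:x1]
    cv2.imwrite("pics/"+f,cv2.resize(im,None,fx=k,fy=k,interpolation=cv2.INTER_CUBIC) if k!=1 else im)
E
python3 - <<'E'
from h import *
snap("top","t0.png");snap("side","s0.png")
for n in("top","side"):
    K,R,t=cal(n);print(n,K[0,0],-R.T@t,R[2])
print(ctrl.read_state())
for q in["copper_bar","clamp_stand","clamp_arm","collar_center","solder_spool","loupe","driver","amber_tape","cutters"]:
  for n in("top","side"):
    for m in ctrl.masks_of(n,q):
        print(q,n,round(m["score"],2),np.round(m["uv"]),m["pixels"].sum(),np.round(p2w(n,m["uv"],0.01)[0],3))
E
```

```text
pics
top 470.71160528072807 [0.27396867 0.2274378  1.3324591 ] [ 0.16742724  0.02826185 -0.98547927]
side 366.6873259549787 [ 0.37698997 -0.38539786  0.66916352] [ 0.13833911  0.71726589 -0.68292894]
{'clock': 0.1, 'q': array([-1.22643613e+00,  1.31087715e-01,  1.48916580e+00,  1.12354627e-06,
        1.52300481e+00, -8.54103666e-02]), 'joint_vel': array([-0.0014681 , -0.00254666, -0.00448087,  0.00011865, -0.00195609,
        0.00058727]), 'effort': array([ 1.26430881e-03, -5.61344039e+01, -4.93095088e+01,  7.70885730e-02,
        2.91268551e-02, -6.70672648e-05]), 'tcp_pos': array([ 0.2499426 , -0.54523595,  0.40379337]), 'eef_rot': array([-8.25936504e-04,  9.77000529e-01,  2.13235251e-01, -1.06973810e-04]), 'force': array([ 0.25204539,  0.66873895, -0.44976426]), 'torque': array([-0.02435257, -0.02750888,  0.0275433 ]), 'gripper_width': 0.9987675468496819}
copper_bar top 0.88 [294. 207.] 697 [0.47  0.361 0.01 ]
copper_bar top 0.86 [226. 199.] 297 [0.501 0.558 0.01 ]
copper_bar top 0.84 [362. 238.] 665 [0.379 0.171 0.01 ]
copper_bar side 0.71 [299. 194.] 530 [0.457 0.359 0.01 ]
cop
[... 635 characters left out ...]
_spool top 0.59 [320. 129.] 352 [0.7   0.282 0.01 ]
solder_spool side 0.62 [395. 203.] 435 [0.702 0.277 0.01 ]
loupe side 0.76 [286. 351.] 347 [ 0.371 -0.069  0.01 ]
loupe side 0.48 [353. 278.] 248 [0.533 0.067 0.01 ]
loupe side 0.36 [354. 282.] 372 [0.531 0.054 0.01 ]
driver top 0.67 [402. 138.] 333 [0.664 0.046 0.01 ]
driver side 0.96 [410. 271.] 521 [0.662 0.06  0.01 ]
driver side 0.69 [355. 282.] 424 [0.534 0.055 0.01 ]
amber_tape top 0.69 [299. 252.] 207 [0.345 0.348 0.01 ]
amber_tape side 0.77 [245. 217.] 609 [0.311 0.299 0.01 ]
cutters top 0.68 [283. 130.] 151 [0.7   0.391 0.01 ]
cutters top 0.66 [410. 182.] 240 [0.536 0.029 0.01 ]
cutters side 0.48 [378. 181.] 138 [0.685 0.375 0.01 ]
```

View pics/t0.png

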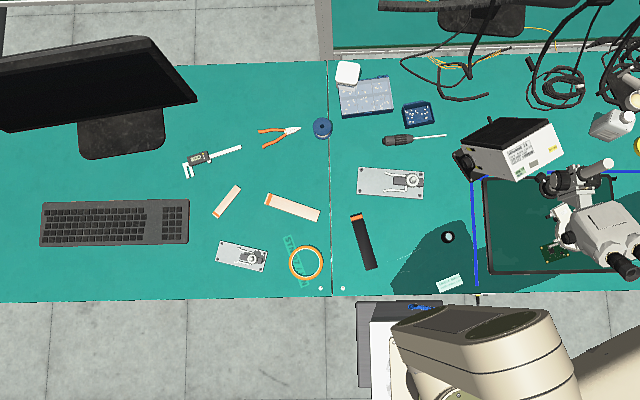

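View pics/s0.png

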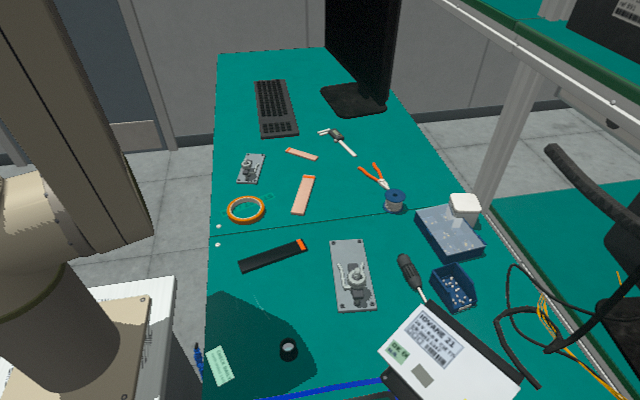

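The pictures show three bar-like things: a large copper bar at top (293,207), a smaller one at (226,201) and a black one at (362,240). There are two stands, the large one at top (390,182) with its rod near (412,180), and a small one at (241,255). I choose the bar at (293,207) and the stand at (390,182), and I'll check both in a close crop.

```bash
python3 - <<'E'
from h import *
a=ctrl.camera("top")[:,:,::-1];s=ctrl.camera("side")[:,:,::-1]
f=lambda im,b,k:cv2.resize(im[b[1]:b[3],b[0]:b[2]],None,fx=k,fy=k,interpolation=cv2.INTER_CUBIC)
A=f(a,(255,155,435,230),4.4);B=f(s,(280,165,380,320),3.4)   # A 792x330
B=cv2.rotate(B,cv2.ROTATE_90_COUNTERCLOCKWISE); 
B=B[:, :792]; B=cv2.resize(B,(527,340))[:270]
C=np.zeros((600,792,3),np.uint8);C[:330]=A;C[330:600,:527]=B
cv2.imwrite("pics/c1.png",C)
# bar outline
for n in("top","side"):
    ms=ctrl.masks_of(n,"copper_bar")
    for m in ms:
        p=np.argwhere(m["pixels"])[:,::-1]
        P=p2w(n,p,0.009)[:,:2].astype(np.float32)*1000
        r=cv2.minAreaRect(P); print(n,np.round(m["uv"]),r)
    for q in("clamp_stand","collar_center","clamp_arm"):
        for m in ctrl.masks_of(n,q):
            p=np.argwhere(m["pixels"])[:,::-1]
            P=p2w(n,p,0.010)[:,:2].astype(np.float32)*1000
            print(n,q,np.round(m["uv"]),np.round(m["score"],2),cv2.minAreaRect(P))
E
```

```text
top [226. 201.] ((494.1283874511719, 555.9215698242188), (25.46149444580078, 107.83443450927734), 50.72533416748047)
top [363. 241.] ((368.61004638671875, 167.97369384765625), (158.67694091796875, 34.0152473449707), 13.918730735778809)
top [295. 206.] ((471.017333984375, 367.37982177734375), (163.3277587890625, 36.69298553466797), 68.62360382080078)
top clamp_stand [391. 184.] 0.86 ((534.0421752929688, 86.84587860107422), (189.4190673828125, 82.1070327758789), 83.73627471923828)
top clamp_stand [240. 256.] 0.77 ((336.3634338378906, 512.6827392578125), (139.2050323486328, 58.873958587646484), 75.6380844116211)
top collar_center [412. 184.] 0.66 ((540.1825561523438, 23.37830924987793), (34.367347717285156, 34.914588928222656), 88.37507629394531)
top collar_center [251. 260.] 0.42 ((327.0255432128906, 483.62255859375), (28.576061248779297, 27.808116912841797), 88.73324584960938)
top clamp_arm [407. 181.] 0.83 ((538.5188598632812, 34.99906921386719), (37.56521987915039, 85.39268493652344), 3.7302658557891846)
top clamp_arm [250. 253.] 0.72 ((327.48565673828125, 485.2252197265625), (60.69
[... 646 characters left out ...]
927734), 77.4510726928711)
side clamp_stand [393. 201.] 0.19 ((702.2413940429688, 290.1534729003906), (98.09261322021484, 54.10383224487305), 68.43585205078125)
side collar_center [357. 278.] 0.76 ((537.087158203125, 61.32318115234375), (44.93771743774414, 41.712677001953125), 66.47100067138672)
side collar_center [408. 272.] 0.7 ((658.4852294921875, 47.722084045410156), (34.01835250854492, 130.52723693847656), 3.2729721069335938)
side collar_center [246. 161.] 0.38 ((319.59625244140625, 518.6510009765625), (38.90984344482422, 26.69389533996582), 88.32964324951172)
side clamp_arm [353. 282.] 0.6 ((536.8746337890625, 54.185791015625), (102.5251693725586, 39.18443298339844), 76.31405639648438)
```

View pics/c1.png

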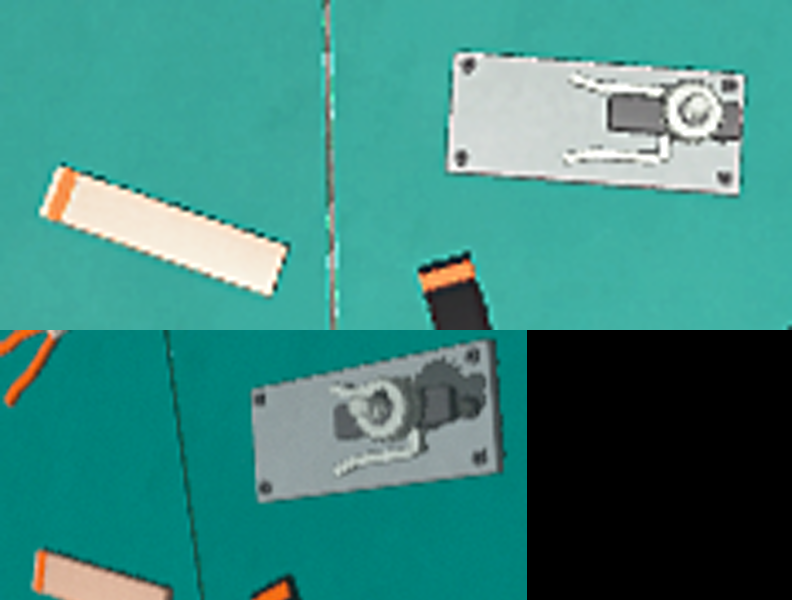

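The crop confirms the larger copper bar, plain with an orange end band, at (293,207). It also confirms the large stand, with rod, arm and collar toward the right (-y) end and the mouth facing left (+y). Next I fit the poses with box silhouettes.

```bash
cat > fit.py <<'E'
from h import *
from scipy.optimize import minimize
def boxpts(x,y,yaw,L,W,H,cx=0,z0=0):
    c,s=np.cos(yaw),np.sin(yaw);P=[]
    for a in(-L/2,L/2):
        for b in(-W/2,W/2):
            for z in(z0,z0+H): P.append([x+c*(a+cx)-s*b,y+s*(a+cx)+c*b,z])
    return np.array(P)
def render(n,P):
    S=8;h=cv2.convexHull(((w2p(n,P)+0.5)*S).astype(np.float32)) 
    u,v,w,hh=cv2.boundingRect(h);u0=u//S-2;v0=v//S-2;w=w//S+6;hh=hh//S+6
    im=np.zeros((hh*S,w*S),np.float32);cv2.fillPoly(im,[np.round(h-[u0*S,v0*S]).astype(int)],1)
    im=cv2.resize(im,(w,hh),interpolation=cv2.INTER_AREA);full=np.zeros((400,640),np.float32);full[v0:v0+hh,u0:u0+w]=im;return full
def fit(masks,x0,L,W,H,cx=0,z0=0):
    def cost(p): return sum(np.abs(render(n,boxpts(*p,L,W,H,cx,z0))-m).sum() for n,m in masks.items())
    r=minimize(cost,x0,method="Nelder-Mead",options=dict(initial_simplex=np.array(x0)+np.vstack([np.zeros(3),np.diag([.008,.008,.06])]),xatol=1e-4,fatol=.05))
    return r.x,r.fun
def get(n,q,uv,tol=15):
    ctrl.camera(n)
    for m in ctrl.masks_of(n,q):
        if np.hypot(*(np.array(m["uv"])-uv))<tol: return m["pixels"].astype(np.float32)
E
python3 - <<'E'
from fit import *
def run(q,uvs,x0,*a):
    ms={n:get(n,q,uv) for n,uv in uvs.items()};ms={k:v for k,v in ms.items() if v is not None}
    for k in ms: print(q,k,*fit({k:ms[k]},x0,*a))
    print(q,"both",*fit(ms,x0,*a))
run("copper_bar",dict(top=(294,207),side=(301,195)),[.47,.364,np.radians(-21.5+90+90)],.16,.035,.009)
run("clamp_stand",dict(top=(391,184),side=(351,276)),[.539,.03,np.radians(95)],.19,.08,.010,.055)
# collar triangulate
o=[];
for n,uv in(("top",(412,182)),("side",(355,279))):
    m=get(n,"collar_center",uv)
    if m is not None:
        p=np.argwhere(m>0)[:,::-1];print(n,p.min(0),p.max(0),p.mean(0),len(p)); c=p.mean(0)
        for z in(.055,.06,.065):print(z,p2w(n,c,z)[0])
for z in(.1,.3,.4):
    print(z,np.round(p2w("top",[(628,272),(560,240),(590,240),(600,165),(490,270),(460,160)],z)[:,:2],2).tolist())
print(w2p("top",[[.25,-.545,.4],[.25,-.545,.22]]))
E
```

```text
copper_bar side [0.46843997 0.37001442 1.21261539] 64.75
copper_bar both [0.46843997 0.37001442 1.21261539] 64.75
clamp_stand top [0.53025596 0.03213966 1.46759726] 57.671875
clamp_stand side [0.52576325 0.03173586 1.46511624] 111.6875
clamp_stand both [0.52745794 0.03151265 1.46689798] 295.765625
side [346 270] [365 288] [355.48837209 279.70930233] 258
0.055 [0.5261368 0.0299392 0.055    ]
0.06 [0.52492257 0.02655788 0.06      ]
0.065 [0.52370834 0.02317655 0.065     ]
0.1 [[0.27, -0.5], [0.35, -0.33], [0.35, -0.41], [0.55, -0.46], [0.28, -0.15], [0.57, -0.09]]
0.3 [[0.27, -0.38], [0.34, -0.24], [0.34, -0.31], [0.5, -0.35], [0.28, -0.09], [0.52, -0.04]]
0.4 [[0.27, -0.32], [0.33, -0.2], [0.33, -0.25], [0.48, -0.29], [0.28, -0.06], [0.5, -0.01]]
[[750.46705514 280.22791302]
 [682.93393851 279.5621415 ]]
```

Request:
apply_moves(
  targets=[0,0,-0.05,0,0,0,0.093,0,0,-0.1,0,0,0,0.093,0,0,-0.15,0,0,0,0.093,0,0,-0.2,0,0,0,0.093,0,0,-0.25,0,0,0,0.093],
)

```text
clock: 2.6
tcp_pos: [0.2499, -0.5449, 0.657]
eef_rot: [0.0, 0.977, 0.213, 0.0]
force: [-0.1, -1.7, -0.4]
gripper_width: 1.0
```

```bash
cat > go.py <<'E'
from h import *
from scipy.spatial.transform import Rotation as Ro
def st():
    s=ctrl.read_state();w,x,y,z=s["eef_rot"];return s,np.array(s["tcp_pos"]),Ro.from_quat([x,y,z,w])
def toolrot(a): # tool y at world angle a (rad), z down
    y=np.array([np.cos(a),np.sin(a),0]);z=np.array([0,0,-1.]);return Ro.from_matrix(np.c_[np.cross(y,z),y,z])
def delta(p,a):
    s,p0,R0=st();d=R0.inv().apply(np.array(p)-p0);R=toolrot(a);rv=(R0.inv()*R).as_rotvec();
    print("t",s["clock"],"q",np.round(s["q"],3),"tcp",np.round(p0,4),"F",np.round(s["force"],1),"g",round(s["gripper_width"]*.093,4))
    print("DELTA",np.round(d,4),np.round(rv,4))
E
python3 - <<'E'
from fit import *
from go import delta
for i in range(3):
    m=get("top","copper_bar",(294,207))
    if m is not None: print("top",*fit({"top":m},[.47,.366,1.2],.16,.035,.009)); break
m=get("top","clamp_stand",(391,184))
if m is not None: print(*fit({"top":m},[.53,.032,1.467],.19,.08,.01,.055))
m=get("top","collar_center",(412,182))
if m is not None:
    p=np.argwhere(m>0)[:,::-1];c=p.mean(0);print(c,len(p),[np.round(p2w("top",c,z)[0],4) for z in(.055,.065,.075)])
delta([.47,.37,.65],np.radians(-21))
E
```

```text
top [0.4719133  0.36944033 1.19465458] 63.453125
[0.53001054 0.03131854 1.46158514] 74.921875
t 2.9 q [-1.226  0.18   0.982  0.     1.981 -0.085] tcp [ 0.2501 -0.5457  0.653 ] F [-0.  -1.   0.6] g 0.0929
DELTA [ 0.5814 -0.7408  0.005 ] [-0.0023 -0.0012 -0.7745]
```

Request:
apply_moves(
  targets=[0.03,-0.038,0,0,0,0,0.093,0.06,-0.076,0,0,0,0,0.093,0.09,-0.115,0,0,0,0,0.093,0.12,-0.153,0,0,0,0,0.093,0.15,-0.191,0,0,0,0,0.093,0.18,-0.229,0,0,0,0,0.093,0.21,-0.267,0,0,0,0,0.093,0.24,-0.306,0,0,0,0,0.093],
)

```text
clock: 3.7
tcp_pos: [0.3408, -0.1656, 0.6523]
eef_rot: [-0.001, 0.977, 0.213, -0.001]
force: [1.0, 0.0, -0.5]
gripper_width: 1.001
```

Request:
apply_moves(
  targets=[0.03,-0.038,0,0,0,-0.08,0.093,0.06,-0.076,0,0,0,-0.16,0.093,0.09,-0.115,0,0,0,-0.24,0.093,0.12,-0.153,0,0,0,-0.32,0.093,0.15,-0.191,0,0,0,-0.4,0.093,0.18,-0.229,0,0,0,-0.48,0.093,0.21,-0.267,0,0,0,-0.56,0.093,0.24,-0.306,0,0,0,-0.64,0.093],
)

```text
clock: 4.5
tcp_pos: [0.4314, 0.2132, 0.6523]
eef_rot: [-0.0, 0.859, 0.511, -0.002]
force: [0.9, -0.0, -0.4]
gripper_width: 0.998
```

```bash
python3 - <<'E'
from go import *
delta([.48,.396,.35],1.197-np.pi/2)
E
```

```text
t 4.5 q [ 0.352 -0.147  1.315 -0.     1.978  0.85 ] tcp [0.4314 0.2132 0.6523] F [ 0.9 -0.  -0.4] g 0.0928
DELTA [ 0.1847 -0.0438  0.3019] [-0.0025  0.0027 -0.1236]
```

Request:
apply_moves(
  targets=[0.024,-0.006,0.038,0,0,-0.02,0.093,0.048,-0.011,0.076,0,0,-0.04,0.093,0.072,-0.017,0.114,0,0,-0.06,0.093,0.096,-0.022,0.152,0,0,-0.08,0.093,0.12,-0.028,0.19,0,0,-0.1,0.093,0.144,-0.034,0.228,0,0,-0.12,0.093,0.168,-0.04,0.266,0,0,-0.124,0.093,0.185,-0.044,0.302,0,0,-0.124,0.093],
)

```text
clock: 5.3
tcp_pos: [0.4805, 0.3949, 0.348]
eef_rot: [-0.0, 0.827, 0.562, -0.002]
force: [-0.4, -0.3, 0.6]
gripper_width: 0.999
```

```bash
python3 - <<'E'
from fit import *
from go import *
delta([.48,.396,.189],1.197-np.pi/2)
m=get("side","copper_bar",(301,195),25)
snap("side","s1.png",(220,100,420,320),2.5)
E
```

```text
t 5.3 q [0.605 0.223 1.489 0.    1.435 0.982] tcp [0.4805 0.3949 0.348 ] F [-0.4 -0.3  0.6] g 0.0929
DELTA [ 0.0015 -0.0004  0.159 ] [-0.0028  0.0039 -0.0025]
```

View pics/s1.png

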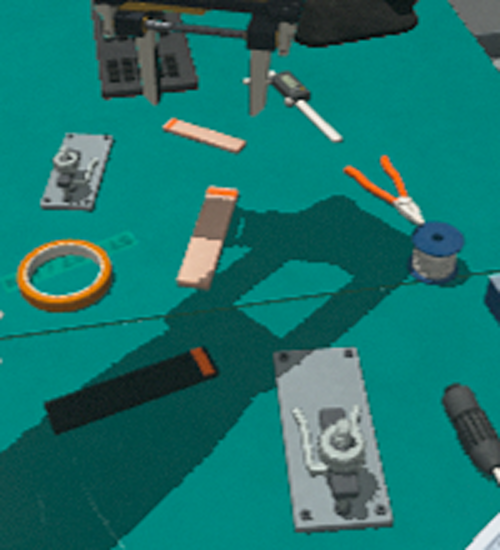

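The side view shows the gripper above the bar, with the copper bar at crop (208,237) straight below the fingers and nothing in the way. I'll descend and grip.

Request:
apply_moves(
  targets=[0,0,0.04,0,0,0,0.093,0,0,0.08,0,0,0,0.093,0,0,0.115,0,0,0,0.093,0,0,0.14,0,0,0,0.093,0,0,0.152,0,0,0,0.093,0,0,0.159,0,0,0,0.093,0,0,0.159,0,0,0,0.093],
)

```text
clock: 6.15
tcp_pos: [0.482, 0.3942, 0.1946]
eef_rot: [0.0, 0.827, 0.562, 0.0]
force: [0.5, 0.3, -0.1]
gripper_width: 0.999
```

Request:
apply_moves(
  targets=[0,0,0,0,0,0,0.025,0,0,0,0,0,0,0.025,0,0,0,0,0,0,0.025,0,0,0,0,0,0,0.025,0,0,0,0,0,0,0.025,0,0,0,0,0,0,0.025,0,0,0,0,0,0,0.025,0,0,0,0,0,0,0.025],
  grip_force=50,
)

```text
clock: 6.95
tcp_pos: [0.4816, 0.3943, 0.1937]
eef_rot: [0.0, 0.827, 0.562, -0.0]
force: [3.5, -2.7, -0.7]
gripper_width: 0.362
```

```bash
python3 - <<'E'
from go import *
for i in range(4):
    ctrl.camera("side"); s,p,R=st(); print(np.round(p,4),np.round(s["force"],1),np.round(s["torque"],3),s["gripper_width"]*93,np.round(s["q"],4))
E
```

```text
[0.4816 0.3943 0.1937] [ 0.2 -0.5 -0.1] [-0.103 -0.08   0.056] 31.62444380643528 [ 6.0370e-01  3.7940e-01  1.5990e+00 -1.0000e-04  1.1632e+00  9.8060e-01]
[0.4817 0.3943 0.1937] [ 0.5 -0.1 -1.3] [-0.038 -0.119  0.038] 31.325867645317768 [ 6.0370e-01  3.7940e-01  1.5990e+00 -1.0000e-04  1.1632e+00  9.8070e-01]
[0.4816 0.3943 0.1937] [ 0.6 -0.4 -0.8] [-0.053 -0.066  0.004] 31.329073196259152 [ 6.0370e-01  3.7940e-01  1.5990e+00 -1.0000e-04  1.1632e+00  9.8070e-01]
[0.4817 0.3943 0.1937] [ 1.5 -0.5  0.3] [-0.057 -0.121  0.035] 31.359114108964896 [ 6.0370e-01  3.7940e-01  1.5989e+00 -1.0000e-04  1.1632e+00  9.8070e-01]
```

Request:
apply_moves(
  targets=[0,0,0,0,0,0,0.06,0,0,0,0,0,0,0.06,0,0,0.003,0,0,0,0.06,0,0,0.0055,0,0,0,0.06,0,0,0.0055,0,0,0,0.06,0,0,0.0055,0,0,0,0.06],
)

```text
clock: 7.75
tcp_pos: [0.4815, 0.3943, 0.188]
eef_rot: [0.0, 0.827, 0.562, -0.0]
force: [-0.2, 0.5, -0.2]
gripper_width: 0.644
```

Request:
apply_moves(
  targets=[0,0,0,0,0,0,0.025,0,0,0,0,0,0,0.025,0,0,0,0,0,0,0.025,0,0,0,0,0,0,0.025,0,0,0,0,0,0,0.025,0,0,0,0,0,0,0.025],
  grip_force=50,
)

```text
clock: 8.35
tcp_pos: [0.4817, 0.3943, 0.1883]
eef_rot: [0.0, 0.827, 0.562, 0.0]
force: [1.0, -0.3, 0.5]
gripper_width: 0.354
```

Request:
apply_moves(
  targets=[0,0,-0.01,0,0,0,0.025,0,0,-0.025,0,0,0,0.025,0,0,-0.04,0,0,0,0.025,0,0,-0.05,0,0,0,0.025,0,0,-0.05,0,0,0,0.025],
)

```text
clock: 8.85
tcp_pos: [0.4826, 0.395, 0.2415]
eef_rot: [-0.0, 0.827, 0.562, 0.002]
force: [-0.9, 0.3, -5.2]
gripper_width: 0.359
```

```bash
python3 - <<'E'
from fit import *
from go import *
s,p,R=st();ym=R.as_matrix()[:,1];print(p,"tool y ang",np.arctan2(ym[1],ym[0]),s["gripper_width"]*93,s["force"],s["torque"])
for n in("top","side"):
    m=get(n,"copper_bar",w2p(n,[[.47,.37,.055]])[0],25)
    if m is None: print("none");continue
    print(n,m.sum(),*fit({n:m},[.472,.369,1.197],.16,.035,.009,0,p[2]-.1883))
snap("side","s2.png",(260,100,380,230),4)
a=1.465;u=np.array([np.cos(a),np.sin(a)]);r=np.array([.528,.0315])
delta([*(r+u*(.165+.027)),.238],a-np.pi/2)
E
```

```text
[0.48257263 0.3950171  0.24149104] tool y ang -0.3769364991813427 33.4189030299302 [-0.91403766  0.34484175 -5.23508551] [ 0.11753302 -0.12183086  0.01337094]
top 388.0 [0.47442464 0.36885577 1.1760491 ] 389.609375
side 545.0 [0.46667838 0.36033356 1.23020906] 73.84375
t 9.1 q [ 0.604  0.324  1.581 -0.     1.239  0.981] tcp [0.4812 0.394  0.2372] F [-0.4 -0.5 -4.6] g 0.0331
DELTA [-0.1349  0.1255 -0.0007] [-0.0011  0.0013 -0.2712]
```

View pics/s2.png

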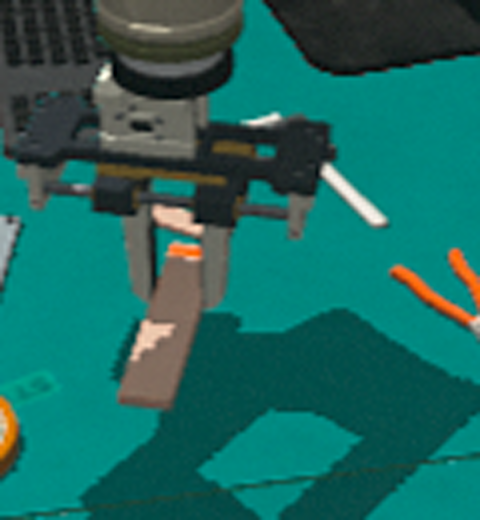

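```bash
python3 - <<'E'
from h import *
u=np.array([np.cos(1.194),np.sin(1.194)]);g=np.array([.4812,.394])
for z in(.058,.05,.04,.03,.02):
    print(z,(w2p("side",[[*(g-u*.107),z]])-[260,100])*4, w2p("top",[[*(g-u*.107),z]]))
m=None
ctrl.camera("top")
for k in ctrl.masks_of("top","copper_bar"):
    p=np.argwhere(k["pixels"])[:,::-1];print(k["uv"],p.min(0),p.max(0))
E
```

```text
0.058 [[143.47826983 389.8566374 ]] [[316.73047027 214.43746971]]
0.05 [[144.07814503 399.35036092]] [[316.89010879 214.8138743 ]]
0.04 [[144.81803819 411.06003167]] [[317.08694179 215.27797812]]
0.03 [[145.54710143 422.5983063 ]] [[317.28082134 215.73511812]]
0.02 [[146.2655708  433.96892061]] [[317.47181342 216.18544988]]
[362.8, 238.5] [350 213] [376 268]
[301.6, 208.9] [285 198] [316 219]
[222.6, 203.5] [213 195] [231 217]
```

The bar is held almost level, with its far end at about (145,395) in the crop and z about 0.055. I'll carry it to just outside the mouth.

Request:
apply_moves(
  targets=[-0.02,0.018,0,0,0,-0.04,0.025,-0.04,0.037,0,0,0,-0.08,0.025,-0.06,0.056,0,0,0,-0.12,0.025,-0.08,0.075,0,0,0,-0.16,0.025,-0.1,0.093,0,0,0,-0.2,0.025,-0.12,0.112,0,0,0,-0.24,0.025,-0.135,0.1255,0,0,0,-0.271,0.025,-0.135,0.1255,0,0,0,-0.271,0.025],
)

```text
clock: 10.0
tcp_pos: [0.5494, 0.2202, 0.2378]
eef_rot: [0.0, 0.744, 0.668, -0.0]
force: [0.3, 1.5, -5.0]
gripper_width: 0.357
```

```bash
python3 - <<'E'
from fit import *
from go import *
ctrl.camera("top")
s,p,R=st();ym=R.as_matrix()[:,1];print(p,"tool y ang+90",np.arctan2(ym[1],ym[0])+np.pi/2)
a=ctrl.camera("top")[:,:,::-1];b=ctrl.camera("side")[:,:,::-1]
f=lambda im,b,k:cv2.resize(im[b[1]:b[3],b[0]:b[2]],None,fx=k,fy=k,interpolation=cv2.INTER_CUBIC)
A=f(a,(310,150,440,230),5);B=f(b,(280,180,400,320),4.2)[:,:504]
C=np.zeros((600,800,3),np.uint8);A=cv2.resize(A,(480,295));C[:295,:480]=A;B=cv2.resize(B,(514,600));C[:,480:]=B[:,100:420];cv2.imwrite("pics/c2.png",C)
a=1.465;u=np.array([np.cos(a),np.sin(a)]);r=np.array([.528,.0315])
delta([*(r+u*(.165+.027)),.1985],a-np.pi/2)
m=get("side","copper_bar",w2p("side",[[.545,.195,.055]])[0],25)
if m is not None:print(fit({"side":m},[.545,.195,1.465],.16,.035,.009,0,p[2]-.1883))
E
```

```text
[0.548895   0.22140637 0.23778734] tool y ang+90 1.4624105070005167
t 10.15 q [0.299 0.248 1.671 0.    1.223 0.406] tcp [0.5484 0.2228 0.2379] F [-0.   0.6 -4.8] g 0.0331
DELTA [-0.0004 -0.      0.0394] [-0.0008 -0.0001 -0.0011]
(array([0.54245993, 0.1928892 , 1.44825656]), np.float64(113.578125))
```

View pics/c2.png

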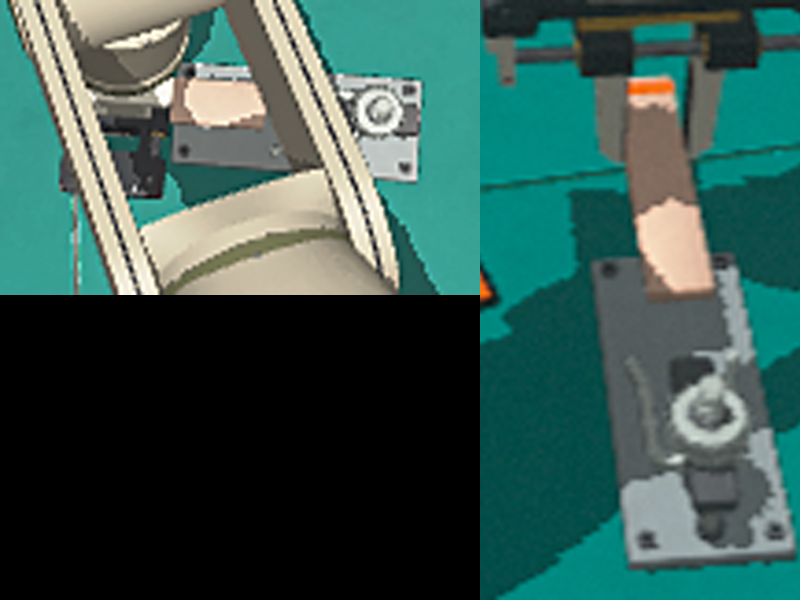

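The side crop shows the bar level and aligned with the base, its leading end just above the base's outer edge at (680,290) and the mouth at (675,375). I'll lower it.

Request:
apply_moves(
  targets=[0,0.001,0.01,0,0,0,0.025,0,0.0012,0.02,0,0,0,0.025,0,0.0012,0.03,0,0,0,0.025,0,0.0012,0.036,0,0,0,0.025,0,0.0012,0.039,0,0,0,0.025,0,0.0012,0.039,0,0,0,0.025],
)

```text
clock: 10.85
tcp_pos: [0.5495, 0.2224, 0.1986]
eef_rot: [-0.0, 0.744, 0.669, -0.001]
force: [-0.3, -0.2, -3.4]
gripper_width: 0.36
```

```bash
python3 - <<'E'
from fit import *
from go import *
snap("side","s3.png",(310,210,400,325),5)
a=1.465;u=np.array([np.cos(a),np.sin(a)]);r=np.array([.529,.0325])
delta([*(r+u*(.165+.027)),.1985],a-np.pi/2)
m=get("side","copper_bar",w2p("side",[[.545,.195,.015]])[0],25)
if m is not None:print(fit({"side":m},[.545,.195,1.465],.16,.035,.009,0,.010))
for i in range(2):
  m=get("side","clamp_stand",(351,276));
  if m is not None:print(fit({"side":m},[.528,.032,1.465],.19,.08,.01,.055))
E
```

```text
t 10.9 q [ 0.298  0.302  1.685 -0.     1.155  0.404] tcp [0.5498 0.2225 0.1992] F [ 0.2 -0.3 -4. ] g 0.0333
DELTA [ 0.0009 -0.0006  0.0007] [-0.0003  0.0002 -0.0002]
(array([0.54384066, 0.19401059, 1.47005369]), np.float64(96.859375))
(array([0.52630172, 0.03141302, 1.46960957]), np.float64(513.078125))
(array([0.52596126, 0.03132808, 1.45394291]), np.float64(417.40625))
```

View pics/s3.png

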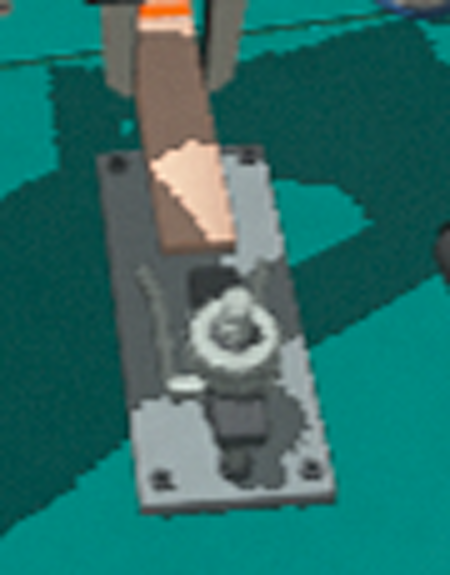

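The crop shows the bar lying over the base, its front end at (200,245) lined up between the cheeks at (150,290) and (265,270). The measured offset is about 0.5 mm, so I'll slide it in.

Request:
apply_moves(
  targets=[-0.005,0,0.0005,0,0,0,0.025,-0.01,0,0.0005,0,0,0,0.025,-0.015,0,0.0005,0,0,0,0.025,-0.02,0,0.0005,0,0,0,0.025,-0.025,0,0.0005,0,0,0,0.025,-0.03,0,0.0005,0,0,0,0.025,-0.035,0,0.0005,0,0,0,0.025],
)

```text
clock: 11.9
tcp_pos: [0.5461, 0.1872, 0.1988]
eef_rot: [-0.0, 0.744, 0.669, 0.0]
force: [0.5, 0.7, -3.9]
gripper_width: 0.356
```

Request:
apply_moves(
  targets=[-0.005,0,0,0,0,0,0.025,-0.01,0,0,0,0,0,0.025,-0.01,0,0,0,0,0,0.025],
)

```text
clock: 12.2
tcp_pos: [0.545, 0.177, 0.1987]
eef_rot: [0.0, 0.744, 0.668, -0.0]
force: [-0.9, -0.1, -4.6]
gripper_width: 0.356
```

Request:
apply_moves(
  targets=[-0.005,0,0,0,0,0,0.025,-0.01,0,0,0,0,0,0.025,-0.015,0,0,0,0,0,0.025,-0.018,0,0,0,0,0,0.025,-0.018,0,0,0,0,0,0.025],
)

```text
clock: 12.7
tcp_pos: [0.5431, 0.1593, 0.1987]
eef_rot: [0.0, 0.744, 0.668, -0.0]
force: [0.4, -0.2, -3.9]
gripper_width: 0.361
```

Request:
apply_moves(
  targets=[-0.001,0,0,0,0,0,0.025,-0.002,0,0,0,0,0,0.025,-0.003,0,0,0,0,0,0.025,-0.003,0,0,0,0,0,0.025],
)

```text
clock: 13.1
tcp_pos: [0.5428, 0.1568, 0.1987]
eef_rot: [0.0, 0.744, 0.669, -0.0]
force: [-0.6, 0.8, -5.2]
gripper_width: 0.353
```

Request:
apply_moves(
  targets=[-0.001,0,0,0,0,0,0.025,-0.002,0,0,0,0,0,0.025,-0.002,0,0,0,0,0,0.025],
)

```text
clock: 13.4
tcp_pos: [0.5426, 0.1548, 0.1987]
eef_rot: [0.0, 0.744, 0.669, -0.0]
force: [0.3, -0.4, -4.2]
gripper_width: 0.357
```

Request:
apply_moves(
  targets=[-0.0005,0,0,0,0,0,0.025,-0.001,0,0,0,0,0,0.025,-0.001,0,0,0,0,0,0.025],
)

```text
clock: 13.7
tcp_pos: [0.5425, 0.1538, 0.1987]
eef_rot: [-0.0, 0.744, 0.669, -0.0]
force: [0.2, 0.7, -3.9]
gripper_width: 0.36
```

Request:
apply_moves(
  targets=[-0.0005,0,0,0,0,0,0.025,-0.001,0,0,0,0,0,0.025,-0.001,0,0,0,0,0,0.025],
)

```text
clock: 14.0
tcp_pos: [0.5424, 0.1528, 0.1987]
eef_rot: [0.0, 0.744, 0.669, -0.0]
force: [-0.9, 0.1, -3.7]
gripper_width: 0.355
```

Request:
apply_moves(
  targets=[-0.0005,0,0,0,0,0,0.025,-0.001,0,0,0,0,0,0.025,-0.001,0,0,0,0,0,0.025],
)

```text
clock: 14.3
tcp_pos: [0.5424, 0.1523, 0.1989]
eef_rot: [-0.0, 0.744, 0.669, 0.001]
force: [-0.2, 5.6, -3.8]
gripper_width: 0.36
```

Request:
apply_moves(
  targets=[-0.0005,0,0,0,0,0,0.025,-0.0005,0,0.0004,0,0,0,0.025,-0.0005,0,0.0004,0,0,0,0.025],
)

```text
clock: 14.6
tcp_pos: [0.5424, 0.1521, 0.1986]
eef_rot: [-0.0, 0.744, 0.669, 0.001]
force: [0.2, 7.4, -3.9]
gripper_width: 0.357
```

Request:
apply_moves(
  targets=[0,0,0,0,0,0,0.045,0,0,0,0,0,0,0.055,0,0,0,0,0,0,0.055,0,0,0,0,0,0,0.055],
)

```text
clock: 15.0
tcp_pos: [0.5424, 0.1511, 0.1986]
eef_rot: [0.0, 0.744, 0.669, 0.0]
force: [-0.2, 0.4, -0.0]
gripper_width: 0.584
```

```bash
python3 - <<'E'
from go import *
snap("side","s4.png",(310,190,400,325),4.4)
a=1.465;r=np.array([.529,.0325])
delta([*r,.30],a-np.pi/2)
s,p,R=st();print(s["force"],s["torque"],s["q"])
E
```

```text
t 15.05 q [ 0.181  0.229  1.773 -0.     1.139  0.287] tcp [0.5424 0.1512 0.1985] F [-0.1  0.6  0.4] g 0.0551
DELTA [-0.1194 -0.0007 -0.1015] [ 0.0003  0.0002 -0.0003]
[-0.12297336  0.63619674  0.3960036 ] [ 0.00592263 -0.05050203  0.032305  ] [ 1.80870868e-01  2.29351206e-01  1.77348049e+00 -2.80251471e-04
  1.13852725e+00  2.87131140e-01]
```

View pics/s4.png

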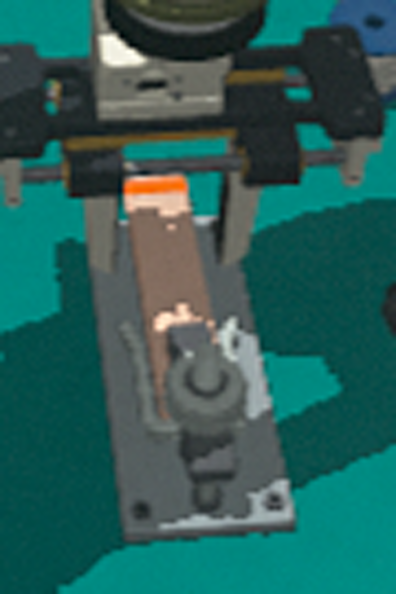

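The bar sits flat between the cheeks, its free end at (157,195), with the front end under the arm and collar at (207,375). The stop contact was felt at 5.6–7.4 N after 70 mm of slide, as predicted. I'll go up and over the collar.

Request:
apply_moves(
  targets=[0,0,-0.02,0,0,0,0.06,0,0,-0.06,0,0,0,0.07,0,0,-0.1,0,0,0,0.08,-0.02,0,-0.1,0,0,-0.14,0.08,-0.05,0,-0.1,0,0,-0.28,0.08,-0.08,0,-0.1,0,0,-0.42,0.08,-0.11,0,-0.1,0,0,-0.56,0.08,-0.1195,0,-0.1,0,0,-0.7,0.08],
)

```text
clock: 15.85
tcp_pos: [0.5293, 0.0301, 0.2984]
eef_rot: [0.0, 0.467, 0.884, -0.0]
force: [-0.8, 0.3, 0.1]
gripper_width: 0.863
```

Request:
apply_moves(
  targets=[0,0,0,0,0,-0.14,0.08,0,0,0,0,0,-0.28,0.08,0,0,0,0,0,-0.42,0.08,0,0,0,0,0,-0.56,0.08,0,0,0,0,0,-0.7,0.08,0,0,0,0,0,-0.84,0.08,0,0,0,0,0,-0.87,0.08,0,0,0,0,0,-0.87,0.08],
)

```text
clock: 16.65
tcp_pos: [0.5296, 0.0325, 0.2984]
eef_rot: [0.0, 0.053, 0.999, -0.0]
force: [0.3, -1.1, -0.0]
gripper_width: 0.86
```

```bash
python3 - <<'E'
from fit import *
from go import *
delta([.529,.0325,.242],1.465)
# bar and stand check, side
m=get("side","copper_bar",w2p("side",[[.54,.13,.015]])[0],40)
if m is not None:
    p=np.argwhere(m>0)[:,::-1];print("bar",p.min(0),p.max(0))
E
```

```text
t 16.65 q [-0.035  0.02   1.802 -0.     1.319 -1.5  ] tcp [0.5296 0.0325 0.2984] F [ 0.3 -1.1 -0. ] g 0.08
DELTA [ 0.0006 -0.      0.0564] [-0.0001  0.     -0.0008]
bar [337 229] [347 283]
```

Request:
apply_moves(
  targets=[0,0,0.02,0,0,0,0.08,0,0,0.04,0,0,0,0.08,0,0,0.05,0,0,0,0.08,0,0,0.0564,0,0,0,0.08,0,0,0.0564,0,0,0,0.08],
)

```text
clock: 17.25
tcp_pos: [0.5293, 0.0326, 0.2413]
eef_rot: [-0.001, 0.054, 0.999, -0.0]
force: [-0.3, -0.0, 0.0]
gripper_width: 0.861
```

Request:
apply_moves(
  targets=[0,0,0,0,0,0,0.025,0,0,0,0,0,0,0.025,0,0,0,0,0,0,0.025,0,0,0,0,0,0,0.025,0,0,0,0,0,0,0.025,0,0,0,0,0,0,0.025,0,0,0,0,0,0,0.025,0,0,0,0,0,0,0.025],
  grip_force=20,
)

```text
clock: 18.05
tcp_pos: [0.5296, 0.0322, 0.2421]
eef_rot: [0.0, 0.053, 0.999, -0.0]
force: [-1.1, -2.8, 1.7]
gripper_width: 0.371
```

```bash
cat > avg.py <<'E'
from go import *
import sys
def avg(n=8):
    F=[];T=[]
    for i in range(n):
        ctrl.camera("side");s,p,R=st();F.append(s["force"]);T.append(s["torque"])
    Ri=R.inv();print("t",round(s["clock"],2),"tcp",np.round(p,4),"q6",round(s["q"][5],4),"g",round(s["gripper_width"]*93,2),"Ftool",np.round(Ri.apply(np.mean(F,0)),2),"T",np.round(np.mean(T,0),3),"sd",np.round(np.std(T,0),3))
if __name__=="__main__": avg(int(sys.argv[1]))
E
python3 avg.py 6
python3 - <<'E'
from h import *
snap("side","s5.png",(310,190,400,325),4.4)
E
```

```text
t 18.35 tcp [0.5296 0.0322 0.242 ] q6 -1.4993 g 34.61 Ftool [ 0.51 -4.93 -2.45] T [-0.846  0.116  0.004] sd [0.06  0.03  0.039]
```

View pics/s5.png

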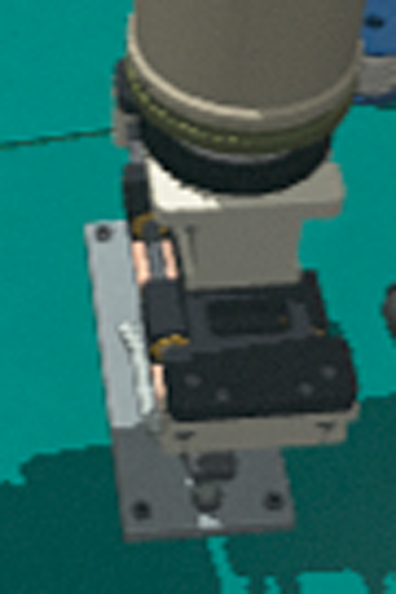

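The collar is gripped (opening 34.6 mm, as the 35 mm collar should give) and the bar is undisturbed at (155,265). I'll start turning, well under the minimum gap of 1.3 rad.

Request:
apply_moves(
  targets=[0,-0.0005,0.0004,0,0,0.1,0.025,0,-0.0005,0.0008,0,0,0.2,0.025,0,-0.0005,0.0011,0,0,0.3,0.025,0,-0.0005,0.0015,0,0,0.4,0.025,0,-0.0005,0.0019,0,0,0.5,0.025,0,-0.0005,0.0023,0,0,0.6,0.025,0,-0.0005,0.0027,0,0,0.7,0.025,0,-0.0005,0.0031,0,0,0.8,0.025],
)

```text
clock: 19.2
tcp_pos: [0.5296, 0.032, 0.239]
eef_rot: [0.0, 0.44, 0.898, -0.0]
force: [-1.3, -3.2, 3.0]
gripper_width: 0.37
```

```bash
python3 - <<'E'
from go import *
print(ctrl.read_state()["torque"])
E
python3 avg.py 6
```

```text
[-0.60515235  0.12810188  0.08562918]
t 19.5 tcp [0.5296 0.032  0.239 ] q6 -0.7024 g 34.47 Ftool [-1.88 -3.37 -3.21] T [-0.645  0.172 -0.129] sd [0.036 0.026 0.06 ]
```

```bash
cat > rd.py <<'E'
from go import *
def rd():
    s,p,R=st();print("t",round(s["clock"],2),"q6",round(s["q"][5],4),"z",round(p[2],4),"Tz",round(s["torque"][2],3),"eff6",round(s["effort"][5],4),"F",np.round(s["force"],1))
if __name__=="__main__":
    rd()
    for i in range(2): ctrl.camera("side");rd()
E
python3 rd.py
```

```text
t 19.5 q6 -0.7024 z 0.239 Tz -0.159 eff6 -0.1226 F [-1.7 -4.   4.1]
t 19.55 q6 -0.702 z 0.239 Tz -0.06 eff6 -0.1323 F [-1.9 -3.4  4.3]
t 19.6 q6 -0.7016 z 0.239 Tz -0.034 eff6 -0.1226 F [-2.8 -4.   4.7]
```

Request:
apply_moves(
  targets=[0.0001,-0.0001,0.0001,0,0,0.02,0.025,0.0001,-0.0002,0.0002,0,0,0.04,0.025,0.0001,-0.0003,0.0002,0,0,0.06,0.025],
)

```text
clock: 19.9
tcp_pos: [0.5294, 0.032, 0.2388]
eef_rot: [0.0, 0.465, 0.885, 0.0]
force: [0.1, -4.3, 2.0]
gripper_width: 0.369
```

```bash
python3 rd.py
```

```text
t 19.9 q6 -0.6389 z 0.2388 Tz 0.082 eff6 -0.3358 F [ 0.1 -4.3  2. ]
t 19.95 q6 -0.6376 z 0.2388 Tz 0.009 eff6 -0.2862 F [-0.5 -3.5  4. ]
t 20.0 q6 -0.6395 z 0.2388 Tz 0.003 eff6 0.3816 F [-1.  -3.7  4. ]
```

Request:
apply_moves(
  targets=[0,0,0.0001,0,0,0.02,0.025,0,0,0.0002,0,0,0.04,0.025,0,0,0.0002,0,0,0.06,0.025],
)

```text
clock: 20.3
tcp_pos: [0.5294, 0.0319, 0.2386]
eef_rot: [0.0, 0.492, 0.871, 0.0]
force: [0.9, -3.4, 2.7]
gripper_width: 0.367
```

```bash
python3 rd.py
```

```text
t 20.3 q6 -0.5787 z 0.2386 Tz 0.094 eff6 -0.3308 F [ 0.9 -3.4  2.7]
t 20.35 q6 -0.5776 z 0.2385 Tz 0.094 eff6 -0.2827 F [ 1.4 -3.4  3.6]
t 20.4 q6 -0.5793 z 0.2386 Tz 0.048 eff6 0.3872 F [ 1.  -3.8  3.5]
```

Request:
apply_moves(
  targets=[0,0,0.0002,0,0,0.06,0.025,0,0,0.0005,0,0,0.12,0.025,0,-0.0001,0.0007,0,0,0.18,0.025,0,-0.0001,0.0009,0,0,0.24,0.025,0,-0.0001,0.001,0,0,0.28,0.025,0,-0.0001,0.001,0,0,0.28,0.025],
)

```text
clock: 21.0
tcp_pos: [0.5294, 0.0319, 0.2375]
eef_rot: [0.0, 0.608, 0.794, 0.0]
force: [2.9, -3.0, 1.3]
gripper_width: 0.37
```

```bash
python3 rd.py
```

```text
t 21.0 q6 -0.3 z 0.2375 Tz -0.012 eff6 0.7443 F [ 2.9 -3.   1.3]
t 21.05 q6 -0.3014 z 0.2375 Tz -0.112 eff6 0.2771 F [ 3.  -3.8  1.7]
t 21.1 q6 -0.3017 z 0.2375 Tz -0.033 eff6 0.0215 F [ 3.  -3.4  0.4]
```

Request:
apply_moves(
  targets=[0,0,0.0001,0,0,0.02,0.025,0,0,0.0002,0,0,0.04,0.025,0,0,0.0002,0,0,0.06,0.025],
)

```text
clock: 21.4
tcp_pos: [0.5293, 0.0319, 0.2373]
eef_rot: [0.0, 0.632, 0.775, 0.0]
force: [4.3, -3.6, 0.7]
gripper_width: 0.371
```

```bash
python3 rd.py
```

```text
t 21.4 q6 -0.2391 z 0.2373 Tz 0.069 eff6 -0.335 F [ 4.3 -3.6  0.7]
t 21.45 q6 -0.2377 z 0.2373 Tz 0.016 eff6 -0.1818 F [ 3.9 -2.5  0.4]
t 21.5 q6 -0.2391 z 0.2373 Tz -0.013 eff6 0.3657 F [ 3.8 -3.7  0.6]
```

Request:
apply_moves(
  targets=[0,0,0.0001,0,0,0.02,0.025,0,0,0.0002,0,0,0.04,0.025,0,0,0.0002,0,0,0.06,0.025],
)

```text
clock: 21.8
tcp_pos: [0.5293, 0.0319, 0.2371]
eef_rot: [0.0, 0.655, 0.756, 0.0]
force: [4.5, -4.0, -1.2]
gripper_width: 0.371
```

```bash
python3 rd.py
```

```text
t 21.8 q6 -0.179 z 0.2371 Tz 0.138 eff6 -0.3134 F [ 4.5 -4.  -1.2]
t 21.85 q6 -0.1777 z 0.237 Tz 0.092 eff6 -0.1754 F [ 3.5 -3.1  0.3]
t 21.9 q6 -0.1791 z 0.2371 Tz 0.036 eff6 0.3671 F [ 3.9 -3.9  0.2]
```

Request:
apply_moves(
  targets=[0,0,0,0,0,0.005,0.025,0,0,0,0,0,0.01,0.025,0,0,0.0001,0,0,0.015,0.025,0,0,0.0001,0,0,0.02,0.025],
)

```text
clock: 22.3
tcp_pos: [0.5293, 0.0319, 0.237]
eef_rot: [0.0, 0.662, 0.749, 0.0]
force: [3.4, -3.7, 0.8]
gripper_width: 0.369
```

```bash
python3 rd.py
```

```text
t 22.3 q6 -0.1597 z 0.237 Tz 0.089 eff6 -0.0001 F [ 3.4 -3.7  0.8]
t 22.35 q6 -0.1593 z 0.237 Tz 0.084 eff6 0.0277 F [ 3.7 -2.6  1.1]
t 22.4 q6 -0.1597 z 0.237 Tz 0.082 eff6 0.1538 F [ 4.4 -3.2  0.2]
```

Request:
apply_moves(
  targets=[0,0,0,0,0,0.005,0.025,0,0,0,0,0,0.009,0.025,0,0,0.0001,0,0,0.012,0.025,0,0,0.0001,0,0,0.014,0.025,0,0,0.0001,0,0,0.015,0.025,0,0,0.0001,0,0,0.016,0.025],
)

```text
clock: 23.0
tcp_pos: [0.5293, 0.0319, 0.2369]
eef_rot: [0.0, 0.668, 0.744, 0.0]
force: [3.9, -3.4, 0.6]
gripper_width: 0.371
```

```bash
python3 rd.py; python3 rd.py
```

```text
t 23.0 q6 -0.1438 z 0.2369 Tz 0.134 eff6 0.0837 F [ 3.9 -3.4  0.6]
t 23.05 q6 -0.1437 z 0.2369 Tz 0.098 eff6 0.0876 F [ 5.1 -3.1  1.1]
t 23.1 q6 -0.1438 z 0.2369 Tz 0.096 eff6 0.1025 F [ 4.  -3.6  0.6]
t 23.1 q6 -0.1438 z 0.2369 Tz 0.096 eff6 0.1025 F [ 4.  -3.6  0.6]
t 23.15 q6 -0.1438 z 0.2369 Tz 0.093 eff6 0.087 F [ 3.1 -4.3  1.7]
t 23.2 q6 -0.1439 z 0.2369 Tz 0.082 eff6 0.0829 F [ 4.2 -3.5  0.3]
```

Request:
apply_moves(
  targets=[0,0,0.0001,0,0,0.02,0.025,0,0,0.0001,0,0,0.036,0.025,0,0,0.0002,0,0,0.047,0.025,0,0,0.0002,0,0,0.054,0.025,0,0,0.0002,0,0,0.058,0.025,0,0,0.0002,0,0,0.06,0.025],
)

```text
clock: 23.8
tcp_pos: [0.5293, 0.0319, 0.2367]
eef_rot: [0.0, 0.69, 0.724, 0.0]
force: [3.2, -3.2, 0.9]
gripper_width: 0.37
```

```bash
python3 rd.py
```

```text
t 23.8 q6 -0.0837 z 0.2367 Tz 0.094 eff6 0.1009 F [ 3.2 -3.2  0.9]
t 23.85 q6 -0.0836 z 0.2367 Tz 0.081 eff6 0.084 F [ 3.6 -2.8  1.1]
t 23.9 q6 -0.0838 z 0.2367 Tz 0.104 eff6 0.1156 F [ 3.2 -3.6  0.7]
```

Request:
apply_moves(
  targets=[0,0,0.0001,0,0,0.02,0.025,0,0,0.0001,0,0,0.036,0.025,0,0,0.0002,0,0,0.047,0.025,0,0,0.0002,0,0,0.054,0.025,0,0,0.0002,0,0,0.058,0.025,0,0,0.0002,0,0,0.06,0.025],
)

```text
clock: 24.5
tcp_pos: [0.5293, 0.0319, 0.2364]
eef_rot: [0.0, 0.712, 0.703, 0.0]
force: [4.2, -2.3, -0.1]
gripper_width: 0.371
```

```bash
python3 rd.py
```

```text
t 24.5 q6 -0.0237 z 0.2364 Tz 0.118 eff6 0.1017 F [ 4.2 -2.3 -0.1]
t 24.55 q6 -0.0236 z 0.2365 Tz 0.086 eff6 0.0848 F [ 3.9 -2.9  1.1]
t 24.6 q6 -0.0238 z 0.2365 Tz 0.098 eff6 0.1164 F [ 3.8 -3.   0.8]
```

Request:
apply_moves(
  targets=[0,0,0.0001,0,0,0.02,0.025,0,0,0.0001,0,0,0.036,0.025,0,0,0.0002,0,0,0.047,0.025,0,0,0.0002,0,0,0.054,0.025,0,0,0.0002,0,0,0.058,0.025,0,0,0.0002,0,0,0.06,0.025],
)

```text
clock: 25.2
tcp_pos: [0.5293, 0.0319, 0.2362]
eef_rot: [0.0, 0.732, 0.681, 0.0]
force: [3.5, -3.1, -0.1]
gripper_width: 0.367
```

```bash
python3 rd.py
```

```text
t 25.2 q6 0.0363 z 0.2362 Tz 0.076 eff6 0.1025 F [ 3.5 -3.1 -0.1]
t 25.25 q6 0.0363 z 0.2362 Tz 0.107 eff6 0.0857 F [ 4.1 -3.3  0.2]
t 25.3 q6 0.0363 z 0.2363 Tz 0.063 eff6 0.1173 F [ 3.6 -3.5  0.3]
```

Request:
apply_moves(
  targets=[0,0,0.0001,0,0,0.02,0.025,0,0,0.0001,0,0,0.036,0.025,0,0,0.0002,0,0,0.047,0.025,0,0,0.0002,0,0,0.054,0.025,0,0,0.0002,0,0,0.058,0.025,0,0,0.0002,0,0,0.06,0.025],
)

```text
clock: 25.9
tcp_pos: [0.5293, 0.0319, 0.236]
eef_rot: [0.0, 0.752, 0.659, 0.0]
force: [3.5, -2.8, 0.4]
gripper_width: 0.368
```

```bash
python3 rd.py
```

```text
t 25.9 q6 0.0963 z 0.236 Tz 0.116 eff6 0.1033 F [ 3.5 -2.8  0.4]
t 25.95 q6 0.0963 z 0.236 Tz 0.043 eff6 0.0864 F [ 4.3 -2.9 -0.4]
t 26.0 q6 0.0962 z 0.236 Tz 0.041 eff6 0.1181 F [ 3.5 -3.4 -0.4]
```

Request:
apply_moves(
  targets=[0,0,0.0001,0,0,0.02,0.025,0,0,0.0001,0,0,0.036,0.025,0,0,0.0002,0,0,0.047,0.025,0,0,0.0002,0,0,0.054,0.025,0,0,0.0002,0,0,0.058,0.025,0,0,0.0002,0,0,0.06,0.025],
)

```text
clock: 26.6
tcp_pos: [0.5293, 0.0319, 0.2358]
eef_rot: [0.0, 0.772, 0.636, 0.0]
force: [4.3, -3.9, 0.0]
gripper_width: 0.366
```

```bash
python3 rd.py
```

```text
t 26.6 q6 0.1563 z 0.2358 Tz 0.144 eff6 0.104 F [ 4.3 -3.9  0. ]
t 26.65 q6 0.1564 z 0.2358 Tz 0.097 eff6 0.0873 F [ 4.3 -3.7 -0.3]
t 26.7 q6 0.1562 z 0.2358 Tz 0.135 eff6 0.119 F [ 5.3 -3.2  0.3]
```

Request:
apply_moves(
  targets=[0,0,0.0001,0,0,0.02,0.025,0,0,0.0001,0,0,0.036,0.025,0,0,0.0002,0,0,0.047,0.025,0,0,0.0002,0,0,0.054,0.025,0,0,0.0002,0,0,0.058,0.025,0,0,0.0002,0,0,0.06,0.025],
)

```text
clock: 27.3
tcp_pos: [0.5293, 0.0319, 0.2356]
eef_rot: [0.0, 0.791, 0.612, 0.0]
force: [5.1, -3.7, 0.1]
gripper_width: 0.368
```

```bash
python3 rd.py
```

```text
t 27.3 q6 0.2163 z 0.2356 Tz 0.131 eff6 0.1048 F [ 5.1 -3.7  0.1]
t 27.35 q6 0.2164 z 0.2355 Tz 0.078 eff6 0.088 F [ 4.9 -4.5 -0.6]
t 27.4 q6 0.2162 z 0.2355 Tz 0.144 eff6 0.1196 F [ 4.7 -3.1 -0.2]
```

Request:
apply_moves(
  targets=[0,0,0.0001,0,0,0.02,0.025,0,0,0.0001,0,0,0.036,0.025,0,0,0.0002,0,0,0.047,0.025,0,0,0.0002,0,0,0.054,0.025,0,0,0.0002,0,0,0.058,0.025,0,0,0.0002,0,0,0.06,0.025],
)

```text
clock: 28.0
tcp_pos: [0.5293, 0.0319, 0.2354]
eef_rot: [0.0, 0.809, 0.588, 0.0]
force: [4.7, -4.0, -0.6]
gripper_width: 0.373
```

```bash
python3 rd.py
```

```text
t 28.0 q6 0.2763 z 0.2354 Tz 0.086 eff6 0.1056 F [ 4.7 -4.  -0.6]
t 28.05 q6 0.2764 z 0.2353 Tz 0.046 eff6 0.0887 F [ 4.1 -3.2  0.1]
t 28.1 q6 0.2762 z 0.2353 Tz 0.078 eff6 0.1205 F [ 4.1 -3.2 -1. ]
```

Request:
apply_moves(
  targets=[0,0,0.0001,0,0,0.02,0.025,0,0,0.0001,0,0,0.036,0.025,0,0,0.0002,0,0,0.047,0.025,0,0,0.0002,0,0,0.054,0.025,0,0,0.0002,0,0,0.058,0.025,0,0,0.0002,0,0,0.06,0.025],
)

```text
clock: 28.7
tcp_pos: [0.5293, 0.0319, 0.2351]
eef_rot: [0.0, 0.826, 0.564, 0.0]
force: [5.2, -4.4, -0.6]
gripper_width: 0.37
```

```bash
python3 rd.py
```

```text
t 28.7 q6 0.3363 z 0.2351 Tz 0.089 eff6 0.1064 F [ 5.2 -4.4 -0.6]
t 28.75 q6 0.3364 z 0.2351 Tz 0.084 eff6 0.0895 F [ 4.8 -3.9 -1.3]
t 28.8 q6 0.3362 z 0.2351 Tz 0.063 eff6 0.1213 F [ 4.8 -2.9  0.1]
```

Request:
apply_moves(
  targets=[0,0,0.0001,0,0,0.02,0.025,0,0,0.0001,0,0,0.036,0.025,0,0,0.0002,0,0,0.047,0.025,0,0,0.0002,0,0,0.054,0.025,0,0,0.0002,0,0,0.058,0.025,0,0,0.0002,0,0,0.06,0.025],
)

```text
clock: 29.4
tcp_pos: [0.5293, 0.0319, 0.2349]
eef_rot: [0.0, 0.842, 0.539, 0.0]
force: [4.8, -3.4, -1.1]
gripper_width: 0.371
```

```bash
python3 rd.py
```

```text
t 29.4 q6 0.3963 z 0.2349 Tz 0.097 eff6 0.1071 F [ 4.8 -3.4 -1.1]
t 29.45 q6 0.3964 z 0.2349 Tz 0.111 eff6 0.0903 F [ 4.8 -3.9 -1.8]
t 29.5 q6 0.3962 z 0.2349 Tz 0.11 eff6 0.1219 F [ 4.5 -3.8 -1.7]
```

Request:
apply_moves(
  targets=[0,0,0.0001,0,0,0.02,0.025,0,0,0.0001,0,0,0.036,0.025,0,0,0.0002,0,0,0.047,0.025,0,0,0.0002,0,0,0.054,0.025,0,0,0.0002,0,0,0.058,0.025,0,0,0.0002,0,0,0.06,0.025],
)

```text
clock: 30.1
tcp_pos: [0.5293, 0.0319, 0.2346]
eef_rot: [0.0, 0.858, 0.513, 0.0]
force: [4.4, -4.7, -1.4]
gripper_width: 0.369
```

```bash
python3 rd.py
```

```text
t 30.1 q6 0.4563 z 0.2346 Tz 0.064 eff6 0.1079 F [ 4.4 -4.7 -1.4]
t 30.15 q6 0.4564 z 0.2347 Tz 0.075 eff6 0.0911 F [ 5.  -3.3 -1. ]
t 30.2 q6 0.4562 z 0.2346 Tz 0.086 eff6 0.1227 F [ 4.2 -2.9 -1.6]
```

Request:
apply_moves(
  targets=[0,0,0.0001,0,0,0.02,0.025,0,0,0.0001,0,0,0.036,0.025,0,0,0.0002,0,0,0.047,0.025,0,0,0.0003,0,0,0.054,0.025,0,0,0.0003,0,0,0.058,0.025,0,0,0.0003,0,0,0.06,0.025],
)

```text
clock: 30.8
tcp_pos: [0.5293, 0.0319, 0.2344]
eef_rot: [0.0, 0.873, 0.487, 0.0]
force: [4.6, -2.7, -1.1]
gripper_width: 0.367
```

```bash
python3 rd.py
```

```text
t 30.8 q6 0.5163 z 0.2344 Tz 0.114 eff6 0.1055 F [ 4.6 -2.7 -1.1]
t 30.85 q6 0.5164 z 0.2344 Tz 0.064 eff6 0.0887 F [ 5.4 -3.2  0.2]
t 30.9 q6 0.5162 z 0.2344 Tz 0.081 eff6 0.1232 F [ 4.6 -3.1 -1.7]
```

Request:
apply_moves(
  targets=[0,0,0.0001,0,0,0.02,0.025,0,0,0.0001,0,0,0.036,0.025,0,0,0.0002,0,0,0.047,0.025,0,0,0.0003,0,0,0.054,0.025,0,0,0.0003,0,0,0.058,0.025,0,0,0.0003,0,0,0.06,0.025],
)

```text
clock: 31.5
tcp_pos: [0.5293, 0.0319, 0.2342]
eef_rot: [0.0, 0.887, 0.461, 0.0]
force: [4.3, -4.3, -0.3]
gripper_width: 0.369
```

```bash
python3 rd.py
```

```text
t 31.5 q6 0.5763 z 0.2342 Tz 0.074 eff6 0.1075 F [ 4.3 -4.3 -0.3]
t 31.55 q6 0.5764 z 0.2342 Tz 0.122 eff6 0.0884 F [ 4.4 -3.8 -0.8]
t 31.6 q6 0.5763 z 0.2342 Tz 0.074 eff6 0.1211 F [ 3.9 -3.3 -0.3]
```

Request:
apply_moves(
  targets=[0,0,0.0001,0,0,0.02,0.025,0,0,0.0001,0,0,0.036,0.025,0,0,0.0002,0,0,0.047,0.025,0,0,0.0002,0,0,0.054,0.025,0,0,0.0002,0,0,0.058,0.025,0,0,0.0002,0,0,0.06,0.025],
)

```text
clock: 32.2
tcp_pos: [0.5293, 0.0319, 0.234]
eef_rot: [0.0, 0.901, 0.434, 0.0]
force: [3.8, -4.1, 0.2]
gripper_width: 0.369
```

```bash
python3 rd.py
```

```text
t 32.2 q6 0.6363 z 0.234 Tz 0.153 eff6 0.1281 F [ 3.8 -4.1  0.2]
t 32.25 q6 0.6363 z 0.234 Tz 0.158 eff6 0.1088 F [ 3.4 -4.3 -0.1]
t 32.3 q6 0.6362 z 0.234 Tz 0.144 eff6 0.1376 F [ 4.4 -2.4 -0. ]
```

Request:
apply_moves(
  targets=[0,0,0.0001,0,0,0.02,0.025,0,0,0.0001,0,0,0.036,0.025,0,0,0.0002,0,0,0.047,0.025,0,0,0.0003,0,0,0.054,0.025,0,0,0.0003,0,0,0.058,0.025,0,0,0.0003,0,0,0.06,0.025],
)

```text
clock: 32.9
tcp_pos: [0.5293, 0.0319, 0.2337]
eef_rot: [0.0, 0.913, 0.407, 0.0]
force: [4.7, -2.9, 0.1]
gripper_width: 0.369
```

```bash
python3 rd.py
```

```text
t 32.9 q6 0.6963 z 0.2337 Tz 0.175 eff6 0.1457 F [ 4.7 -2.9  0.1]
t 32.95 q6 0.6963 z 0.2337 Tz 0.095 eff6 0.1263 F [ 3.9 -4.4  1.2]
t 33.0 q6 0.6962 z 0.2337 Tz 0.119 eff6 0.1555 F [ 4.6 -3.7  0.1]
```

Contact: effort rose from a steady 0.107 to 0.128 and then 0.146 N m. The rise of 0.038 N m is about 10 N. I stop here, open the gripper and lift clear.

Request:
apply_moves(
  targets=[0,0,0,0,0,0,0.05,0,0,0,0,0,0,0.07,0,0,0,0,0,0,0.07,0,0,0,0,0,0,0.07,0,0,-0.01,0,0,0,0.07,0,0,-0.04,0,0,0,0.07,0,0,-0.08,0,0,0,0.07,0,0,-0.12,0,0,0,0.07],
)

```text
clock: 33.8
tcp_pos: [0.5287, 0.0319, 0.3553]
eef_rot: [-0.0, 0.913, 0.407, -0.0]
force: [1.4, 0.0, -0.4]
gripper_width: 0.755
```

Request:
apply_moves(
  targets=[0,0,-0.04,0,0,0,0.08,0,0,-0.08,0,0,0,0.08,0,0,-0.12,0,0,0,0.08,0,0,-0.16,0,0,0,0.08,0,0,-0.16,0,0,0,0.08],
)

```text
clock: 34.3
tcp_pos: [0.5292, 0.032, 0.5219]
eef_rot: [0.002, 0.913, 0.407, 0.005]
force: [-0.0, 0.9, 0.6]
gripper_width: 0.862
```

```bash
python3 - <<'E'
from fit import *
from go import *
s,p,R=st();print(s["clock"],p,np.round(s["force"],1))
ctrl.camera("top")
snap("side","s6.png",(230,130,430,380),2.3)
m=get("side","copper_bar",w2p("side",[[.537,.125,.015]])[0],40)
if m is not None:
    f=fit({"side":m},[.537,.125,1.465],.16,.035,.009,0,.010);print(f)
    q=np.argwhere(m>0)[:,::-1];print(q.min(0),q.max(0))
for q in["solder_spool","driver","amber_tape","loupe","cutters","clamp_stand","collar_center"]:
  for k in ctrl.masks_of("side",q)[:2]:print(q,np.round(k["score"],2),np.round(k["uv"]))
# expected pixels: bar outer end corners at seat (side bias from the stand's side fit)
r=np.array([.526,.0314]);u=np.array([np.cos(1.465),np.sin(1.465)]);nn=np.array([-u[1],u[0]])
print(w2p("side",[[*(r+u*.174+nn*o),.019] for o in(-.0175,.0175)]))
E
```

```text
34.3 [0.52922407 0.03196682 0.5219144 ] [-0.   0.9  0.6]
(array([0.54152464, 0.17545643, 1.45231647]), np.float64(298.5625))
[337 229] [356 274]
solder_spool 0.88 [394. 204.]
driver 0.86 [411. 271.]
amber_tape 0.74 [247. 217.]
amber_tape 0.25 [355. 285.]
loupe 0.92 [289. 350.]
loupe 0.44 [408. 270.]
cutters 0.55 [375. 174.]
clamp_stand 0.9 [250. 168.]
clamp_stand 0.64 [354. 282.]
collar_center 0.5 [244. 162.]
collar_center 0.48 [354. 281.]
[[350.75244052 228.10033035]
 [336.43842169 228.96007288]]
```

View pics/s6.png

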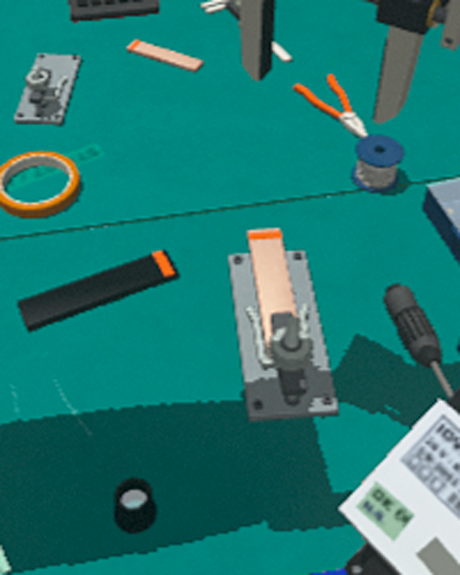

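The bar lies in the stand with its outer end at full-image row 229, where 228–229 was predicted for the seated position. The arm and collar are down on it, the bystanders are where they were, and the gripper is clear.

```bash
python3 -c "
from workcell import ctrl
print(ctrl.close_job())"
```

```text
the job is handed in; nothing more can be done
None
```

The job is handed in. The larger copper bar is home in the large stand, the foot presses on it at an estimated 10 N, and the gripper is open and clear. The clock stood at about 34 s of the 72 s allowed.

- **Bar:** I laid it on the base and slid it about 70 mm between the cheeks until it met the end stop, felt at 5.6 to 7.4 N. In the last picture its outer end is at pixel row 229; row 228–229 was predicted for the seated position.
- **Nip:** I turned the collar clockwise about 2.2 rad. The wrist-joint torque rose by 0.038 N m above the steady free-turning level, which gives about 10 N. From the angle turned after first touch, about 0.12 rad, I would expect 11 to 14 N, so the two disagree slightly; both are below 25 N.
- **Bystanders:** The last picture shows them where they were, by eye and by detections.

Two checks went wrong. The first grip on the bar was about 5 mm too high, so I opened, lowered and gripped again before lifting. The last silhouette fit of the bar was unusable because the arm and collar hide part of it, so the seated check rests on the pixel row and the stop contact.

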